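# Close a canister with its nested lids, then lift off the outer lid alone

## Robot

A 6-joint arm with a two-finger parallel gripper is mounted at the origin on a cart in front of the work surface, level with it; the furniture and walls round the work are solid. World frame = base frame: x ahead of the robot, y to its left, z up, the work surface at z = 0. Lengths are in m, angles in rad, forces in N, time in s.
With the tool pointing down it reaches from about 0.325 to 0.925 m from the base axis. Payload 3.1 kg.
Tool frame: the origin (TCP) lies on the centre line of the jaws, within the pads' length; the fingertips stand 22 mm ahead of it and the grasp point (between the pads) lies 3 mm ahead of it; z points along the fingers, y is the line along which they close (so a half turn about z gives the same grasp; the last joint's range is limited). The gripper opens to 85 mm and grips with 20 to 120 N. Pads are 22 mm wide; open, the fingers measure 114 mm over their backs; the gripper's body (76 mm by 85 mm) begins 54 mm behind the grasp point. The pads swing forward as they close: fully open they stand 13 mm farther back than shut.
Start: joints at [1.229, 0.217, 1.613, -0, 1.311, -0.112], TCP at [0.142, 0.609, 0.253] pointing down, gripper open.
Joint ranges: [-2.75, 2.75], [-0.78, 2.1], [0.31, 2.55], [-1.13, 4.27], [0.13, 2.63], [-2.58, 2.58]. Speed limits (rad/s): [2.79, 2.79, 3.14, 3.14, 3.14, 3.14].

## Interface

Orientations are given as a rotation vector (axis times angle).
In Python, from rig import r, optics gives the robot as it stands. The module is installed in compiled form; this text tells all that it offers.
- The arm moves only by the tool drive_tool, never from a script. Its argument "targets" is a list of rows, each an object with "offset": the shift along the tool's x, y, z in m, a list of three; "angular": the turn, a rotation vector about the tool's x, y, z in degrees, a list of three. In form: [{"offset": [x, y, z], "angular": [rx, ry, rz]}, ...]. A call has 1 to 20 rows; each row shifts and turns the commanded pose from where the row before left it, along the tool's axes as they then stand; what a row does not reach is not made up. A row lasts 1/12 s, in which the tool goes at most 41.7 mm and 7.16 degrees, less where a joint would pass 70% of its speed; a pose out of reach is approached as far as the arm can. A call is refused whole if a number of a shift passes 0.0417 or a number of a turn 7.16, either way. A call with a gripper value outside its range is refused whole. "fingers" is the closure, from -1 (fully open) to 1 (shut), set as the call begins (left out, the last holds). The fingers move at their own pace and stop on an object; the grip force is fixed at half the most. Time passes only in rows, so rows that do not move let the fingers close. It gives the time, the measured TCP pose, the force, the opening and the grip force at its end, in the units of the state.
- r.state(): the state, without advancing time (a new reading comes with each control period).
- optics.capture(name): name is "side" or "top"; returns (picture, depth): 384x512x3 uint8, red, green, blue; 384x512 float32, m along the optical axis (not along the pixel's ray), 0 where there is no reading.
- optics.camera_info(name): a dict with "mtx" (3x3 intrinsics, pixels), "R" (3x3) and "t" (3): a world point X has camera coordinates R X + t. Camera axes: x right, y down, z forward; pixel columns grow to the right and rows downward; lengths in m; the calibration is good to about 2 mm. A picture is of the moment at which its call begins. camera_info takes no time and is no camera call.
- r.close_job(): hands the job in; it is judged then, once.
The state is a dict: "t": time; "qpos": joint angles; "joint_vel": joint speeds; "tau": joint torques, N m; "tool_pos": TCP position; "eef_rot": TCP orientation; "ft_force": force on the tool from outside, world axes, zero at the start; "wrist_torque": the same for the moment, N m; "width": finger opening in m; "finger_force": force on a finger pad.
Only numpy, scipy, OpenCV 4.12 (cv2) and the standard library are available. Lean on these libraries where they do the work, as an engineer would, in place of code of your own. Each camera call takes 0.05 s, during which the arm holds its last target. There are 200 camera calls.

## Task

Pick up the two nested lids together by the inner lid's flat upright handle, which sticks up through the outer lid, lower them gently onto the open metal canister until the inner lid is fully home, and let go. Then take the outer lid alone by the raised collar round its slot and lift it straight off to be wiped, leaving the inner lid fully home. Finish while still holding the outer lid level and still, its lower rim clearly higher than the inner lid's handle; do not shift the canister or disturb the mug, food tin, salt shaker or spice jar.

Things in the scene. Friction and masses are not known exactly. Their poses are not given: they have to be found in the camera images.
- canister: open round metal canister, loose, about 0.6 kg; 96 mm outside diameter (98 mm at the foot bead), 80 mm high, wall 3 mm, so the mouth is about 89 mm wide. Origin: centre of its underside; z up.
- inner_lid: inner lid, metal, loose, 0.12 kg. From below: plug 14 mm deep, 83 mm wide, tapered to 76 at the foot, fits the canister's mouth; flange 98 mm wide, 4 thick, rests on the rim; flat handle. Origin: centre of the plug's underside; z up. Starts on the worktop on its plug, under the outer lid. Fully home its origin is 66 mm above the canister's origin.
- handle_top (a point): centre of the top of the inner lid's flat upright handle, 63 mm above the lid's origin. The handle is 14 mm thick along the lid's x, 28 mm long along its y; it passes through the outer lid's slot with 7 to 8 mm of air all round and stands 26 mm above the collar.
- outer_lid: outer lid, metal, loose, 0.12 kg, laid over the inner lid, resting on its flange with 3 mm sideways play. 109 mm wide, skirt 12 mm deep, top face 15 mm above the origin, slot 28 (x) by 44 mm (y) in its middle with a collar. Origin: centre of the skirt's lower rim; z up. Nested, it lies 6 mm above the inner lid's origin, x axes alike within about 0.1 rad.
- collar_top (a point): middle of the top of the outer lid's raised rectangular collar, 31 mm above that lid's origin, 16 mm above its top face. The collar measures 38 mm outside along the lid's x, 54 mm along its y; walls 5 mm; take it across the 38 mm.
- food_tin: low round food tin, 86 mm wide, 40 mm high; a bystander, leave alone. Origin: centre of its underside.
- mug: yellow mug, 79 mm wide without its handle, 91 mm high; a bystander, leave alone. Origin: centre of its underside.
- salt: glass salt shaker, 44 mm wide, 90 mm high; a bystander, leave alone. Origin: centre of its underside.
- spice_jar: glass spice jar with a red cap, 45 mm wide, 106 mm high; a bystander, leave alone. Origin: centre of its underside.
Not all that is in view belongs to the job. Leave any green or turquoise look-alike of the inner_lid alone.

How it is judged:
On the way, in this order (a step that is already met when the one before it is completed fails the run):
1. both lids are lifted together, still nested (height (world z) of inner_lid above 0.03 m and z of outer_lid in the frame of inner_lid below 0.01 m), for 0.2 s.
2. the nested lids sit on the canister, the inner lid fully home, and the handle is let go (z of inner_lid in the frame of canister between 0.063 and 0.0685 m and horizontal distance between inner_lid and canister below 0.006 m and angle between inner_lid's own z axis and vertical below 0.06 rad and z of outer_lid in the frame of inner_lid below 0.01 m and contact force between the fingers and inner_lid below 0.1 N), for 0.2 s.
At the end, for the whole second after the job is handed in: Inner lid fully home (2.5 mm height, 6 mm sideways, 0.06 rad), untouched; canister upright, within 20 mm of its start; outer lid gripped (over 1 N), still, level to 0.2 rad, rim over 135 mm above the worktop (handle top: 129), touching only the fingers; bystanders within 15 mm of their starts (z of inner_lid in the frame of canister between 0.063 and 0.0685 m and horizontal distance between inner_lid and canister below 0.006 m and angle between inner_lid's own z axis and vertical below 0.06 rad and height (world z) of outer_lid above 0.135 m and angle between outer_lid's own z axis and vertical below 0.2 rad and linear speed of outer_lid below 0.03 m/s and contact force between the fingers and outer_lid above 1 N and contact force between the fingers and inner_lid below 0.1 N and contact force between outer_lid and inner_lid below 0.05 N and contact force between outer_lid and canister below 0.05 N and angle between canister's own z axis and vertical below 0.05 rad and distance of canister from where it was at the start of the episode below 0.02 m and contact force between outer_lid and food_tin below 0.05 N and contact force between outer_lid and mug below 0.05 N and contact force between outer_lid and salt below 0.05 N and contact force between outer_lid and spice_jar below 0.05 N and distance of each of food_tin, mug, salt, spice_jar from where it was at the start of the episode below 0.015 m); the arm keeps its last pose, push and grip.
It fails at once if the lids are let go more than 8 mm above their seat (contact force between the fingers and inner_lid below 0.05 N and z of inner_lid in the frame of canister above 0.074 m).
It fails at once if the outer lid is parted from the inner lid while the inner lid is not fully home on the canister (z of outer_lid in the frame of inner_lid above 0.014 m and not (z of inner_lid in the frame of canister between 0.063 and 0.0685 m and horizontal distance between inner_lid and canister below 0.006 m and angle between inner_lid's own z axis and vertical below 0.06 rad)).
It fails at once if the canister is shifted more than 20 mm or tipped (distance of canister from where it was at the start of the episode above 0.02 m or angle between canister's own z axis and vertical above 0.15 rad).
It fails at once if a bystander is disturbed (distance of any of food_tin, mug, salt, spice_jar from where it was at the start of the episode above 0.015 m or angle between any of food_tin, mug, salt, spice_jar's own z axis and vertical above 0.3 rad).
It also fails if it takes over 59 s, if anything falls off the work surface, if the arm or the gripper's body presses on something with over 40 N, if the wrist force passes 120 N, or if a joint passes its speed limit or range.

## Working session

There is one attempt and no reset: what is moved stays moved. The work goes in short steps, Python scripts to look and compute and a tool call to move; the robot and the scene stay as the last step left them, time stands still between calls to the robot, and variables do not carry over. Pictures are saved under pics/ and viewed, at most 10 in all, crops included, and the job is handed in when it is done.

Besides the shell and the picture viewer there is one more tool, called in YAML: its name, and indented under it one key for each argument. drive_tool: Moves the arm, as the interface text tells. Its arguments: {"type":"object","properties":{"targets":{"type":"array","items":{"type":"object","properties":{"offset":{"type":"array","items":{"type":"number"}},"angular":{"type":"array","items":{"type":"number"}}}}},"fingers":{"type":"number"}},"required":["targets"]}

```bash
mkdir -p pics; python3 - <<'E'
from rig import r, optics
import cv2, numpy as np
for n in ("side","top"):
    p,d=optics.capture(n); cv2.imwrite(f"pics/{n}0.png",p[:,:,::-1]); np.savez(f"{n}0.npz",p=p,d=d)
    i=optics.camera_info(n); print(n,i)
print(r.state())
E
```

```text
side {'mtx': array([[355.38342214,   0.        , 253.77274843],
       [  0.        , 355.38342214, 190.20973263],
       [  0.        ,   0.        ,   1.        ]]), 'R': array([[ 9.83725304e-01, -1.79678484e-01,  4.10343329e-04],
       [-1.07950145e-01, -5.92840956e-01, -7.98051607e-01],
       [ 1.43635971e-01,  7.85019263e-01, -6.02588968e-01]]), 't': array([-0.51576976,  0.15640881,  0.78203979])}
top {'mtx': array([[445.3933319 ,   0.        , 258.178929  ],
       [  0.        , 445.3933319 , 189.00725396],
       [  0.        ,   0.        ,   1.        ]]), 'R': array([[ 2.44248347e-02, -9.99691600e-01,  4.48694377e-03],
       [-9.88285192e-01, -2.48220300e-02, -1.50586339e-01],
       [ 1.50651273e-01, -7.56333654e-04, -9.88586679e-01]]), 't': array([0.04562475, 0.55824229, 1.27411535])}
{'t': 0.1, 'qpos': array([ 1.22882760e+00,  2.17678756e-01,  1.61478934e+00, -1.08502160e-05,
        1.31130093e+00, -1.12229990e-01]), 'joint_vel': array([ 0.00124165, -0.00157382, -0.00207224, -0.00029309, -0.00012153,
        0.00022746]), 'tau': array([-9.43080668e-04, -3.98076403e+01, -3.04970634e+01, -1.50680562e-04,
        4.28653802e-03, -2.35839320e-05]), 'tool_pos': array([0.14209314, 0.60792316, 0.25209059]), 'eef_rot': array([-0.36002011, -3.12041093,  0.00333406]), 'ft_force': array([-0.50961324, -0.05095732, -0.4981132 ]), 'wrist_torque': array([ 0.01660205, -0.00860281, -0.00176983]), 'finger_force': 0.0, 'width': 0.08531237817175959}
```

View pics/top0.png

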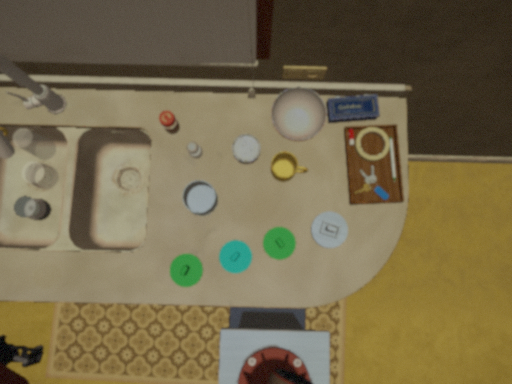

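View pics/side0.png

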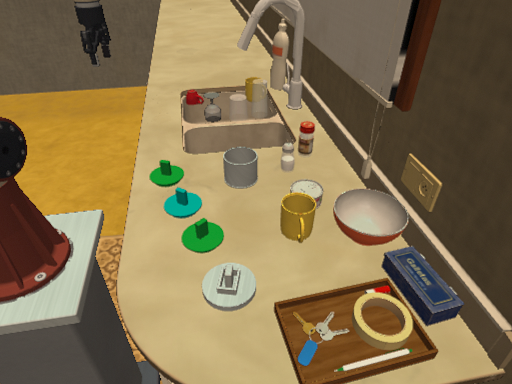

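```bash
cat > h.py <<'E'
import numpy as np, cv2
from rig import r, optics
def cloud(n,d):
    i=optics.camera_info(n); K=i["mtx"]
    v,u=np.indices(d.shape)
    P=np.stack([(u-K[0,2])/K[0,0]*d,(v-K[1,2])/K[1,1]*d,d],-1)
    return (P-i["t"])@i["R"]
def proj(n,X):
    i=optics.camera_info(n); c=np.atleast_2d(X)@i["R"].T+i["t"]; p=c@i["mtx"].T
    return p[:,:2]/p[:,2:]
E
python3 - <<'E'
from h import *
for n,boxes in (("top",dict(lid=(305,205,355,255),can=(178,175,222,220))),("side",dict(lid=(195,255,265,312),can=(215,140,265,192)))):
    f=np.load(n+"0.npz"); C=cloud(n,f["d"])
    for k,(a,b,c,e) in boxes.items():
        P=C[b:e,a:c].reshape(-1,3); P=P[f["d"][b:e,a:c].ravel()>0]
        print(n,k,"table z",np.median(P[abs(P[:,2])<.01,2]),np.histogram(P[:,2],bins=np.arange(-.01,.1,.005))[0])
        for lo,hi in ((.014,.027),(.031,.043),(.055,.07)) if k=="lid" else ((.072,.088),):
            Q=P[(P[:,2]>lo)&(P[:,2]<hi)]
            if len(Q)<5: continue
            (x,y),R=cv2.minEnclosingCircle(Q[:,:2].astype(np.float32))
            print(lo,len(Q),"mean",Q.mean(0).round(4),"circ",round(x,4),round(y,4),round(R,4),cv2.minAreaRect(Q[:,:2].astype(np.float32)*1000))
t=cv2.imread("pics/top0.png");s=cv2.imread("pics/side0.png")
A=cv2.resize(t[205:255,300:360],(480,400),interpolation=cv2.INTER_CUBIC)
B=cv2.resize(s[255:315,195:265],(466,400),interpolation=cv2.INTER_CUBIC)[:,:320]
cv2.imwrite("pics/crop.png",np.hstack([A,B]))
E
```

```text
top lid table z 0.0001740837443797873 [ 48 632 682  65  27 292 515  68  32  62  17   2   2  10  33   5   0   0
   0   0   0]
0.014 873 mean [ 0.443  -0.154   0.0209] circ 0.4435 -0.155 0.0547 ((442.9075622558594, -154.14053344726562), (106.61721801757812, 106.87251281738281), 2.3068301677703857)
0.031 107 mean [ 0.4425 -0.1556  0.0367] circ 0.4429 -0.1547 0.0309 ((443.03045654296875, -155.26690673828125), (53.76846694946289, 37.79188919067383), 73.38886260986328)
0.055 48 mean [ 0.4438 -0.1546  0.0624] circ 0.4441 -0.1548 0.0135 ((444.56890869140625, -154.93251037597656), (26.330089569091797, 14.642033576965332), 72.77782440185547)
top can table z 0.002313226092918856 [ 19 412 742 406  46  19  18  22  17  17  15  25  16  19  21  21  26  57
  53   4   0]
0.072 131 mean [0.5251 0.2309 0.0792] circ 0.5258 0.2289 0.0486 ((524.8422241210938, 228.61105346679688), (94.15656280517578, 95.07476043701172), 70.25760650634766)
side lid table z -0.001623428936280195 [   0 1796   95   75   82 1086  403   74  126   99   15   16   15   31
   61    0    0    0    0    0    0]
0.014 1532 mean [ 0.4433 -0.1651  0.0193] circ 0.4443 -0.1572 0.055 ((444.45086669921875, -156.84130859375), (109.01383209228516, 106.3875732421875), 83.60440826416016)
0.031 220 mean [ 0.4432 -0.1631  0.0351] circ 0.4436 -0.1573 0.0318 ((444.1324462890625, -157.54287719726562), (54.78491973876953, 37.56705856323242), 72.99198913574219)
0.055 92 mean [ 0.4449 -0.1597  0.0602] circ 0.4449 -0.1583 0.0145 ((444.80633544921875, -158.52391052246094), (26.6931209564209, 13.684942245483398), 74.73150634765625)
side can table z -0.0016921503323292536 [  1 836 101  49  39  49  58  71  74  90  84  82  89  99  93 107  97 114
   2   0   0]
0.072 176 mean [0.5248 0.224  0.076 ] circ 0.524 0.2276 0.0501 ((525.7335205078125, 227.251220703125), (96.72811126708984, 92.4520034790039), 83.08882141113281)
```

View pics/crop.png

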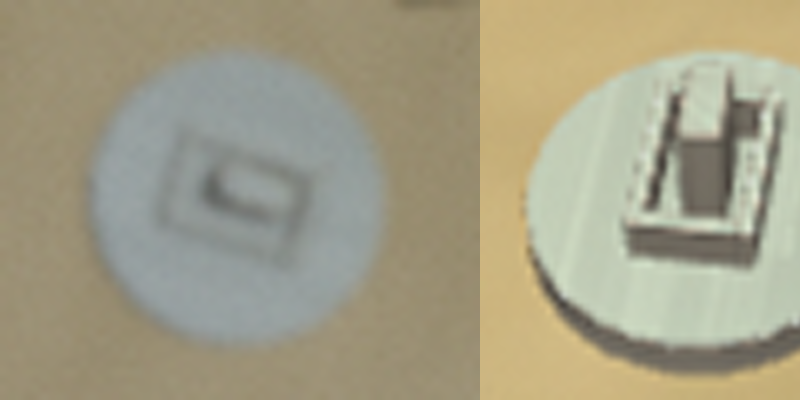

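The side crop shows the collar rectangle around the handle; the top crop shows the lids centred near pixel (330,230), and the canister is near (200,197). The two cameras agree to about 3 mm. Handle is at about (0.4445, -0.157), the canister at about (0.525, 0.228), and the handle's long axis is 73° from world x.

```bash
cat >> h.py <<'E'
from scipy.spatial.transform import Rotation as Ro
def go(target,ang=None):
    """print shift in tool axes to world target, and turn (deg) about tool z to put tool y along world angle ang"""
    s=r.state(); R=Ro.from_rotvec(s["eef_rot"]); M=R.as_matrix()
    y=M[:,1]; a=np.degrees(np.arctan2(y[1],y[0])); tilt=np.degrees(np.arccos(-M[2,2]))
    d=np.array(target)-s["tool_pos"]
    print("t",s["t"],"pos",s["tool_pos"].round(4),"y dir",a.round(2),"tilt",tilt.round(2),"w",s["width"],"F",s["ft_force"].round(2),"fing",s["finger_force"],"q",s["qpos"].round(2))
    T=np.diag([1,1,1.])
    if ang is not None:
        dz=-((ang-a+90)%180-90); print("turn about tool z",dz); M2=M@Ro.from_euler("z",dz,degrees=True).as_matrix()
        print("shift after turn",(M2.T@d).round(4))
    print("shift now",(M.T@d).round(4), "tool axes",M.round(3).tolist())
E
python3 -c "
from h import *
go([.4,.3,.25],-16.7)
M=Ro.from_rotvec(r.state()['eef_rot']).as_matrix()"
```

```text
t 0.1 pos [0.1421 0.6079 0.2521] y dir 76.84 tilt 0.12 w 0.08531237817175959 F [-0.51 -0.05 -0.5 ] fing 0.0 q [ 1.23  0.22  1.61 -0.    1.31 -0.11]
turn about tool z -86.46288542694919
shift after turn [ 0.2208 -0.3355  0.0025]
shift now [-0.3213 -0.2411  0.0025] tool axes [[-0.974, 0.228, -0.001], [0.228, 0.974, -0.002], [0.0, -0.002, -1.0]]
```

drive_tool:
  targets:
    - {"offset": [0, 0, 0], "angular": [0, 0, 6.68]}
    - {"offset": [0, 0, 0], "angular": [0, 0, 6.68]}
    - {"offset": [0, 0, 0], "angular": [0, 0, 6.68]}
    - {"offset": [0, 0, 0], "angular": [0, 0, 6.68]}
    - {"offset": [0, 0, 0], "angular": [0, 0, 6.68]}
    - {"offset": [0, 0, 0], "angular": [0, 0, 6.68]}
    - {"offset": [0, 0, 0], "angular": [0, 0, 6.68]}
    - {"offset": [0, 0, 0], "angular": [0, 0, 6.68]}
    - {"offset": [0, 0, 0], "angular": [0, 0, 6.68]}
    - {"offset": [0, 0, 0], "angular": [0, 0, 6.68]}
    - {"offset": [0, 0, 0], "angular": [0, 0, 6.68]}
    - {"offset": [0, 0, 0], "angular": [0, 0, 6.68]}
    - {"offset": [0, 0, 0], "angular": [0, 0, 6.68]}
    - {"offset": [0, 0, 0], "angular": [0, 0, 6.68]}
    - {"offset": [0.0095, 0.0317, 0], "angular": [0, 0, 0]}
    - {"offset": [0.0095, 0.0317, 0], "angular": [0, 0, 0]}
    - {"offset": [0.0095, 0.0317, 0], "angular": [0, 0, 0]}
    - {"offset": [0.0095, 0.0317, 0], "angular": [0, 0, 0]}
    - {"offset": [0.0095, 0.0317, 0], "angular": [0, 0, 0]}
    - {"offset": [0.0095, 0.0317, 0], "angular": [0, 0, 0]}
  fingers: -1

```text
t: 1.77
tool_pos: [0.3422, 0.608, 0.2525]
eef_rot: [2.52, 1.876, -0.002]
ft_force: [-0.2, 0.3, -0.6]
width: 0.0852
finger_force: 0.0
```

drive_tool:
  targets:
    - {"offset": [-0.0352, 0.0159, 0]}
    - {"offset": [-0.0352, 0.0159, 0]}
    - {"offset": [-0.0352, 0.0159, 0]}
    - {"offset": [-0.0352, 0.0159, 0]}
    - {"offset": [-0.0352, 0.0159, 0]}
    - {"offset": [-0.0352, 0.0159, 0]}
    - {"offset": [-0.0352, 0.0159, 0]}
    - {"offset": [-0.0352, 0.0159, 0]}
    - {"offset": [-0.0352, 0.0159, 0]}
    - {"offset": [-0.0352, 0.0159, 0]}
    - {"offset": [-0.0352, 0.0159, 0]}
    - {"offset": [-0.0352, 0.0159, 0]}
    - {"offset": [-0.0352, 0.0159, 0]}
    - {"offset": [-0.0352, 0.0159, 0]}
    - {"offset": [-0.0352, 0.0159, 0]}
    - {"offset": [-0.0352, 0.0159, 0]}
    - {"offset": [-0.0352, 0.0159, 0]}
    - {"offset": [-0.0352, 0.0159, 0]}
    - {"offset": [-0.0352, 0.0159, 0]}
    - {"offset": [0, 0, 0]}

```text
schema error: expected keys offset, angular
```

```bash
python3 -c "
from h import *
go([.4445,-.1567,.063],-16.7)"
```

```text
t 1.7667 pos [0.3422 0.608  0.2525] y dir -16.68 tilt 0.08 w 0.08519631997629872 F [-0.21  0.31 -0.64] fing 0.0 q [0.96 0.37 1.42 0.   1.35 1.25]
turn about tool z 0.01974927442610408
shift after turn [-0.7028  0.3179  0.1902]
shift now [-0.7029  0.3176  0.1902] tool axes [[0.287, 0.958, -0.001], [0.958, -0.287, -0.001], [-0.001, -0.0, -1.0]]
```

drive_tool:
  targets:
    - {"offset": [-0.037, 0.0167, 0.004], "angular": [0, 0, 0]}
    - {"offset": [-0.037, 0.0167, 0.004], "angular": [0, 0, 0]}
    - {"offset": [-0.037, 0.0167, 0.004], "angular": [0, 0, 0]}
    - {"offset": [-0.037, 0.0167, 0.004], "angular": [0, 0, 0]}
    - {"offset": [-0.037, 0.0167, 0.004], "angular": [0, 0, 0]}
    - {"offset": [-0.037, 0.0167, 0.004], "angular": [0, 0, 0]}
    - {"offset": [-0.037, 0.0167, 0.004], "angular": [0, 0, 0]}
    - {"offset": [-0.037, 0.0167, 0.004], "angular": [0, 0, 0]}
    - {"offset": [-0.037, 0.0167, 0.004], "angular": [0, 0, 0]}
    - {"offset": [-0.037, 0.0167, 0.004], "angular": [0, 0, 0]}
    - {"offset": [-0.037, 0.0167, 0.004], "angular": [0, 0, 0]}
    - {"offset": [-0.037, 0.0167, 0.004], "angular": [0, 0, 0]}
    - {"offset": [-0.037, 0.0167, 0.004], "angular": [0, 0, 0]}
    - {"offset": [-0.037, 0.0167, 0.004], "angular": [0, 0, 0]}
    - {"offset": [-0.037, 0.0167, 0.004], "angular": [0, 0, 0]}
    - {"offset": [-0.037, 0.0167, 0.004], "angular": [0, 0, 0]}
    - {"offset": [-0.037, 0.0167, 0.004], "angular": [0, 0, 0]}
    - {"offset": [-0.037, 0.0167, 0.004], "angular": [0, 0, 0]}
    - {"offset": [-0.037, 0.0167, 0.004], "angular": [0, 0, 0]}
    - {"offset": [0, 0, 0], "angular": [0, 0, 0]}

```text
t: 3.43
tool_pos: [0.4434, -0.1622, 0.1771]
eef_rot: [2.523, 1.866, -0.003]
ft_force: [-0.3, -0.4, 0.2]
width: 0.0855
finger_force: 0.0
```

```bash
python3 -c "
from h import *
go([.4445,-.1567,.063],-16.7)
p,d=optics.capture('side'); cv2.imwrite('pics/s1.png',cv2.resize(p[160:330,150:330,::-1],(720,600*680//600),interpolation=2)[:600])"
```

```text
t 3.4333 pos [ 0.4434 -0.1622  0.1771] y dir -17.04 tilt 0.22 w 0.08551652975433666 F [-0.32 -0.4   0.18] fing 0.0 q [-0.5  -0.03  2.03 -0.    1.14 -0.2 ]
turn about tool z -0.34157627337455665
shift after turn [ 0.006  -0.0008  0.1141]
shift now [ 0.006  -0.0008  0.1141] tool axes [[0.293, 0.956, 0.001], [0.956, -0.293, -0.004], [-0.003, 0.002, -1.0]]
```

View pics/s1.png

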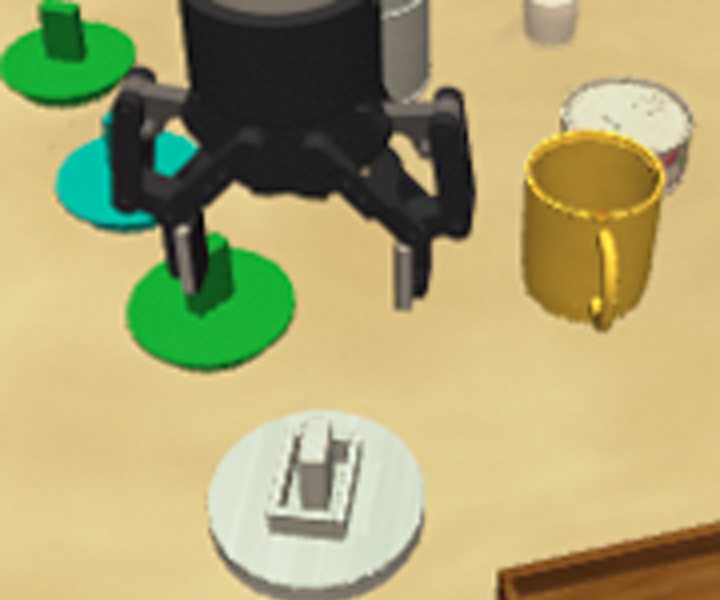

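Gripper above the lids at crop (310,240), jaws across the handle's thin side; nothing in the way.

drive_tool:
  targets:
    - {"offset": [0.0005, 0, 0.0112], "angular": [0, 0, 0]}
    - {"offset": [0.0005, 0, 0.0112], "angular": [0, 0, 0]}
    - {"offset": [0.0005, 0, 0.0112], "angular": [0, 0, 0]}
    - {"offset": [0.0005, 0, 0.0112], "angular": [0, 0, 0]}
    - {"offset": [0.0005, 0, 0.0112], "angular": [0, 0, 0]}
    - {"offset": [0.0005, 0, 0.0112], "angular": [0, 0, 0]}
    - {"offset": [0.0005, 0, 0.0112], "angular": [0, 0, 0]}
    - {"offset": [0.0005, 0, 0.0112], "angular": [0, 0, 0]}
    - {"offset": [0.0005, 0, 0.0112], "angular": [0, 0, 0]}
    - {"offset": [0, 0, 0], "angular": [0, 0, 0]}
    - {"offset": [0, 0, 0], "angular": [0, 0, 0]}

```text
t: 4.4
tool_pos: [0.4436, -0.1513, 0.0755]
eef_rot: [-2.519, -1.874, 0.002]
ft_force: [-0.3, 0.2, 0.5]
width: 0.0855
finger_force: 0.0
```

```bash
python3 -c "
from h import *
go([.4445,-.1567,.063],-16.7)"
```

```text
t 4.4 pos [ 0.4436 -0.1513  0.0755] y dir -16.69 tilt 0.13 w 0.08548483637116433 F [-0.28  0.24  0.53] fing 0.0 q [-0.48  0.13  2.09 -0.    0.92 -0.19]
turn about tool z 0.011443798450358145
shift after turn [-0.0049  0.0024  0.0125]
shift now [-0.0049  0.0024  0.0125] tool axes [[0.287, 0.958, -0.002], [0.958, -0.287, 0.001], [0.0, -0.002, -1.0]]
```

drive_tool:
  targets:
    - {"offset": [-0.0025, 0.0012, 0.004], "angular": [0, 0, 0]}
    - {"offset": [-0.0025, 0.0012, 0.004], "angular": [0, 0, 0]}
    - {"offset": [0, 0, 0.003], "angular": [0, 0, 0]}
    - {"offset": [0, 0, 0], "angular": [0, 0, 0]}
    - {"offset": [0, 0, 0], "angular": [0, 0, 0]}

```text
t: 4.82
tool_pos: [0.4451, -0.1572, 0.0655]
eef_rot: [-2.52, -1.875, 0.0]
ft_force: [-0.5, 0.5, -0.0]
width: 0.0853
finger_force: 0.0
```

drive_tool:
  targets:
    - {"offset": [0, 0, 0], "angular": [0, 0, 0]}
    - {"offset": [0, 0, 0], "angular": [0, 0, 0]}
    - {"offset": [0, 0, 0], "angular": [0, 0, 0]}
    - {"offset": [0, 0, 0], "angular": [0, 0, 0]}
    - {"offset": [0, 0, 0], "angular": [0, 0, 0]}
    - {"offset": [0, 0, 0], "angular": [0, 0, 0]}
    - {"offset": [0, 0, 0], "angular": [0, 0, 0]}
    - {"offset": [0, 0, 0], "angular": [0, 0, 0]}
    - {"offset": [0, 0, 0], "angular": [0, 0, 0]}
    - {"offset": [0, 0, 0], "angular": [0, 0, 0]}
    - {"offset": [0, 0, 0], "angular": [0, 0, 0]}
    - {"offset": [0, 0, 0], "angular": [0, 0, 0]}
  fingers: 1

```text
t: 5.82
tool_pos: [0.4454, -0.1572, 0.0657]
eef_rot: [2.52, 1.875, 0.0]
ft_force: [1.3, 0.4, 1.0]
width: 0.0126
finger_force: 60.3
```

```bash
python3 -c "
from h import *
go([.4445,-.1567,.063],-16.7)
p,d=optics.capture('side'); cv2.imwrite('pics/s2.png',cv2.resize(p[180:330,150:330,::-1],(720,600),interpolation=2)[:600])"
```

```text
t 5.8167 pos [ 0.4454 -0.1572  0.0657] y dir -16.69 tilt 0.03 w 0.012625359516096309 F [1.3  0.43 1.01] fing 60.300548672676086 q [-0.49  0.15  2.09  0.    0.9  -0.2 ]
turn about tool z 0.011473911872840858
shift after turn [ 0.0002 -0.001   0.0027]
shift now [ 0.0002 -0.001   0.0027] tool axes [[0.287, 0.958, 0.001], [0.958, -0.287, -0.0], [-0.0, 0.001, -1.0]]
```

View pics/s2.png

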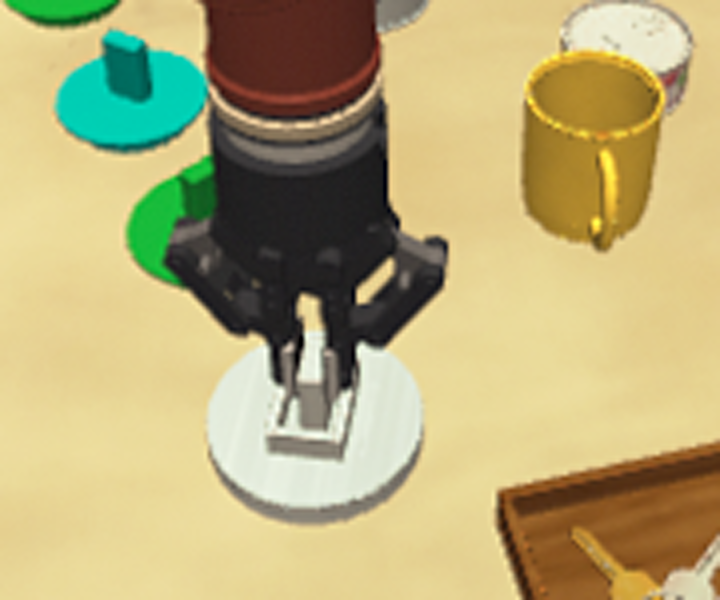

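Fingers grip the handle just above the collar (crop ~(310,370)). Lift.

drive_tool:
  targets:
    - {"offset": [0, 0, -0.004], "angular": [0, 0, 0]}
    - {"offset": [0, 0, -0.008], "angular": [0, 0, 0]}
    - {"offset": [0, 0, -0.01], "angular": [0, 0, 0]}
    - {"offset": [0, 0, -0.01], "angular": [0, 0, 0]}
    - {"offset": [0, 0, -0.01], "angular": [0, 0, 0]}
    - {"offset": [0, 0, -0.01], "angular": [0, 0, 0]}
    - {"offset": [0, 0, -0.01], "angular": [0, 0, 0]}
    - {"offset": [0, 0, -0.01], "angular": [0, 0, 0]}
    - {"offset": [0, 0, -0.01], "angular": [0, 0, 0]}
    - {"offset": [0, 0, -0.01], "angular": [0, 0, 0]}
    - {"offset": [0, 0, -0.01], "angular": [0, 0, 0]}
    - {"offset": [0, 0, -0.008], "angular": [0, 0, 0]}
    - {"offset": [0, 0, -0.005], "angular": [0, 0, 0]}
    - {"offset": [0, 0, 0], "angular": [0, 0, 0]}
    - {"offset": [0, 0, 0], "angular": [0, 0, 0]}
    - {"offset": [0, 0, 0], "angular": [0, 0, 0]}

```text
t: 7.2
tool_pos: [0.4447, -0.1568, 0.1799]
eef_rot: [-2.519, -1.875, 0.001]
ft_force: [-0.5, 0.0, -2.9]
width: 0.0125
finger_force: 60.0
```

```bash
python3 -c "
from h import *
go([.5258,.2276,.18],-16.7)"
```

```text
t 7.2 pos [ 0.4447 -0.1568  0.1799] y dir -16.68 tilt 0.07 w 0.012546647039674088 F [-0.53  0.02 -2.91] fing 59.95859742164612 q [-0.49 -0.03  2.03 -0.    1.15 -0.2 ]
turn about tool z 0.015158914729923367
shift after turn [ 3.915e-01 -3.280e-02  1.000e-04]
shift now [ 3.915e-01 -3.270e-02  1.000e-04] tool axes [[0.287, 0.958, -0.001], [0.958, -0.287, 0.001], [0.0, -0.001, -1.0]]
```

drive_tool:
  targets:
    - {"offset": [0.01, -0.0008, 0], "angular": [0, 0, 0]}
    - {"offset": [0.02, -0.0017, 0], "angular": [0, 0, 0]}
    - {"offset": [0.0225, -0.0019, 0], "angular": [0, 0, 0]}
    - {"offset": [0.0225, -0.0019, 0], "angular": [0, 0, 0]}
    - {"offset": [0.0225, -0.0019, 0], "angular": [0, 0, 0]}
    - {"offset": [0.0225, -0.0019, 0], "angular": [0, 0, 0]}
    - {"offset": [0.0225, -0.0019, 0], "angular": [0, 0, 0]}
    - {"offset": [0.0225, -0.0019, 0], "angular": [0, 0, 0]}
    - {"offset": [0.0225, -0.0019, 0], "angular": [0, 0, 0]}
    - {"offset": [0.0225, -0.0019, 0], "angular": [0, 0, 0]}
    - {"offset": [0.0225, -0.0019, 0], "angular": [0, 0, 0]}
    - {"offset": [0.0225, -0.0019, 0], "angular": [0, 0, 0]}
    - {"offset": [0.0225, -0.0019, 0], "angular": [0, 0, 0]}
    - {"offset": [0.0225, -0.0019, 0], "angular": [0, 0, 0]}
    - {"offset": [0.0225, -0.0019, 0], "angular": [0, 0, 0]}
    - {"offset": [0.0225, -0.0019, 0], "angular": [0, 0, 0]}
    - {"offset": [0.0225, -0.0019, 0], "angular": [0, 0, 0]}
    - {"offset": [0.018, -0.0015, 0], "angular": [0, 0, 0]}
    - {"offset": [0.006, -0.0003, 0], "angular": [0, 0, 0]}
    - {"offset": [0, 0, 0], "angular": [0, 0, 0]}

```text
t: 8.87
tool_pos: [0.5256, 0.2289, 0.1798]
eef_rot: [-2.517, -1.878, 0.002]
ft_force: [0.1, -0.6, -3.2]
width: 0.0124
finger_force: 59.9
```

drive_tool:
  targets:
    - {"offset": [0, 0, 0], "angular": [0, 0, 0]}
    - {"offset": [0, 0, 0], "angular": [0, 0, 0]}
    - {"offset": [0, 0, 0], "angular": [0, 0, 0]}
    - {"offset": [0, 0, 0], "angular": [0, 0, 0]}

```text
t: 9.2
tool_pos: [0.526, 0.2264, 0.1804]
eef_rot: [2.521, 1.874, -0.001]
ft_force: [-0.5, -0.9, -2.6]
width: 0.0126
finger_force: 59.9
```

```bash
python3 -c "
from h import *
go([.5258,.2276,.129],-16.7)
s=r.state()['tool_pos']
p,d=optics.capture('side'); cv2.imwrite('pics/s3.png',cv2.resize(p[90:210,170:314,::-1],(720,600),interpolation=2))
for n in ('side','top'):
    p,d=optics.capture(n); P=cloud(n,d).reshape(-1,3)
    rel=P-(s-[0,0,.0655]); h=np.hypot(rel[:,0],rel[:,1])
    for nm,lo,hi in (('face',.016,.026),('can',-.08,-.032)):
        Q=P[(h<.075)&(rel[:,2]>lo)&(rel[:,2]<hi)]
        q=Q[:,:2].astype(np.float32); print(n,nm,len(Q),Q.mean(0).round(4),cv2.minEnclosingCircle(q))
        if nm=='can':
            from scipy.optimize import least_squares
            print(least_squares(lambda c:np.hypot(*(q-c).T)-.048,[.525,.228],loss='soft_l1',f_scale=.001).x)
"
```

```text
t 9.2 pos [0.526  0.2264 0.1804] y dir -16.76 tilt 0.03 w 0.012560592076396444 F [-0.48 -0.93 -2.64] fing 59.886746406555176 q [ 0.28  0.18  1.8  -0.    1.16  0.58]
turn about tool z -0.05970691759620195
shift after turn [ 0.0011 -0.0005  0.0514]
shift now [ 0.0011 -0.0005  0.0514] tool axes [[0.288, 0.958, -0.0], [0.958, -0.288, -0.0], [-0.0, -0.0, -1.0]]
side face 489 [0.5222 0.2146 0.134 ] ((0.5227217078208923, 0.22667834162712097), 0.056184250861406326)
side can 745 [0.5243 0.2168 0.0565] ((0.5259835720062256, 0.22637724876403809), 0.05010385811328888)
[0.52591258 0.22700278]
top face 253 [0.5084 0.2129 0.1361] ((0.5225542187690735, 0.22800213098526), 0.0539897084236145)
top can 10 [0.5088 0.1847 0.0477] ((0.510145902633667, 0.18487334251403809), 0.010248678736388683)
[0.52471214 0.229497  ]
```

View pics/s3.png

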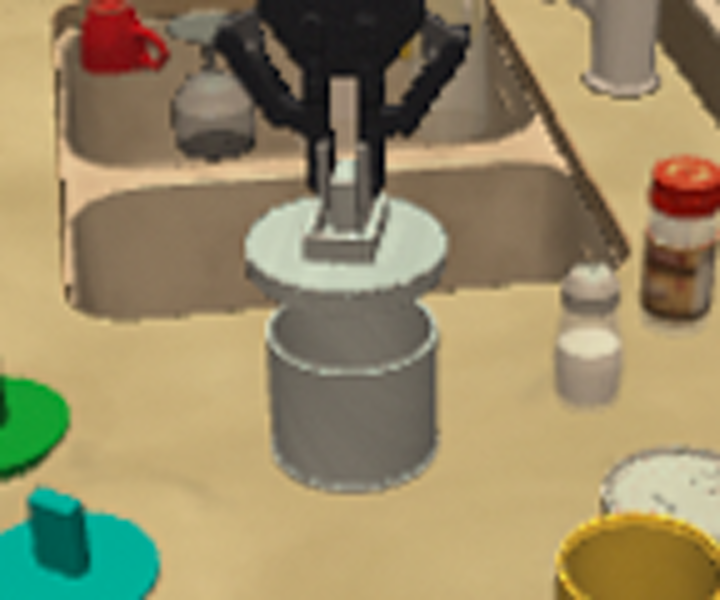

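Lids level and concentric over the canister in the crop (skirt (345,245), mouth (352,335)). Lower to ~5 mm above the seat.

drive_tool:
  targets:
    - {"offset": [0.0011, -0.0005, 0.002], "angular": [0, 0, 0]}
    - {"offset": [0, 0, 0.004], "angular": [0, 0, 0]}
    - {"offset": [0, 0, 0.004], "angular": [0, 0, 0]}
    - {"offset": [0, 0, 0.004], "angular": [0, 0, 0]}
    - {"offset": [0, 0, 0.004], "angular": [0, 0, 0]}
    - {"offset": [0, 0, 0.004], "angular": [0, 0, 0]}
    - {"offset": [0, 0, 0.004], "angular": [0, 0, 0]}
    - {"offset": [0, 0, 0.004], "angular": [0, 0, 0]}
    - {"offset": [0, 0, 0.004], "angular": [0, 0, 0]}
    - {"offset": [0, 0, 0.003], "angular": [0, 0, 0]}
    - {"offset": [0, 0, 0.002], "angular": [0, 0, 0]}
    - {"offset": [0, 0, 0.002], "angular": [0, 0, 0]}
    - {"offset": [0, 0, 0.002], "angular": [0, 0, 0]}
    - {"offset": [0, 0, 0], "angular": [0, 0, 0]}
    - {"offset": [0, 0, 0], "angular": [0, 0, 0]}
    - {"offset": [0, 0, 0], "angular": [0, 0, 0]}
    - {"offset": [0, 0, 0], "angular": [0, 0, 0]}

```text
t: 10.77
tool_pos: [0.5262, 0.2286, 0.1378]
eef_rot: [2.52, 1.875, 0.001]
ft_force: [-0.0, 0.9, -2.9]
width: 0.0129
finger_force: 59.9
```

drive_tool:
  targets:
    - {"offset": [0, 0, 0.0015], "angular": [0, 0, 0]}
    - {"offset": [0, 0, 0.0015], "angular": [0, 0, 0]}
    - {"offset": [0, 0, 0.001], "angular": [0, 0, 0]}
    - {"offset": [0, 0, 0.001], "angular": [0, 0, 0]}
    - {"offset": [0, 0, 0], "angular": [0, 0, 0]}
    - {"offset": [0, 0, 0], "angular": [0, 0, 0]}
    - {"offset": [0, 0, 0], "angular": [0, 0, 0]}

```text
t: 11.35
tool_pos: [0.526, 0.2285, 0.1325]
eef_rot: [2.52, 1.876, 0.0]
ft_force: [0.3, -0.4, -2.7]
width: 0.0128
finger_force: 59.9
```

drive_tool:
  targets:
    - {"offset": [0, 0, 0.001], "angular": [0, 0, 0]}
    - {"offset": [0, 0, 0], "angular": [0, 0, 0]}
    - {"offset": [0, 0, 0], "angular": [0, 0, 0]}
    - {"offset": [0, 0, 0], "angular": [0, 0, 0]}

```text
t: 11.68
tool_pos: [0.5263, 0.2286, 0.1317]
eef_rot: [2.52, 1.875, 0.001]
ft_force: [-0.1, -0.4, -1.0]
width: 0.0122
finger_force: 60.0
```

drive_tool:
  targets:
    - {"offset": [0, 0, 0.0005], "angular": [0, 0, 0]}
    - {"offset": [0, 0, 0.0005], "angular": [0, 0, 0]}
    - {"offset": [0, 0, 0], "angular": [0, 0, 0]}
    - {"offset": [0, 0, 0], "angular": [0, 0, 0]}
    - {"offset": [0, 0, 0], "angular": [0, 0, 0]}

```text
t: 12.1
tool_pos: [0.5264, 0.2286, 0.1317]
eef_rot: [2.52, 1.875, 0.001]
ft_force: [-2.0, -0.8, 6.0]
width: 0.0127
finger_force: 61.0
```

Seated at the predicted height with ~9 N of support; release.

drive_tool:
  targets:
    - {"offset": [0, 0, 0], "angular": [0, 0, 0]}
    - {"offset": [0, 0, 0], "angular": [0, 0, 0]}
    - {"offset": [0, 0, 0], "angular": [0, 0, 0]}
    - {"offset": [0, 0, 0], "angular": [0, 0, 0]}
    - {"offset": [0, 0, 0], "angular": [0, 0, 0]}
    - {"offset": [0, 0, 0], "angular": [0, 0, 0]}
    - {"offset": [0, 0, 0], "angular": [0, 0, 0]}
    - {"offset": [0, 0, 0], "angular": [0, 0, 0]}
    - {"offset": [0, 0, 0], "angular": [0, 0, 0]}
    - {"offset": [0, 0, 0], "angular": [0, 0, 0]}
  fingers: -1

```text
t: 12.93
tool_pos: [0.526, 0.2285, 0.1305]
eef_rot: [2.52, 1.876, 0.0]
ft_force: [1.0, -0.3, -0.3]
width: 0.0854
finger_force: 0.0
```

drive_tool:
  targets:
    - {"offset": [0, 0, -0.02], "angular": [0, 0, 0]}
    - {"offset": [0, 0, -0.02], "angular": [0, 0, 0]}
    - {"offset": [-0.02, 0, -0.03], "angular": [0, 0, 0]}
    - {"offset": [-0.035, 0, -0.02], "angular": [0, 0, 0]}
    - {"offset": [-0.035, 0, 0], "angular": [0, 0, 0]}
    - {"offset": [-0.035, 0, 0], "angular": [0, 0, 0]}
    - {"offset": [-0.035, 0, 0], "angular": [0, 0, 0]}
    - {"offset": [-0.02, 0, 0], "angular": [0, 0, 0]}
    - {"offset": [0, 0, 0], "angular": [0, 0, 0]}
    - {"offset": [0, 0, 0], "angular": [0, 0, 0]}
    - {"offset": [0, 0, 0], "angular": [0, 0, 0]}

```text
t: 13.85
tool_pos: [0.4746, 0.0566, 0.2207]
eef_rot: [-2.52, -1.875, -0.002]
ft_force: [-0.7, -0.2, -0.9]
width: 0.0854
finger_force: 0.0
```

```bash
python3 - <<'E'
from h import *
go([.5263,.2286,.2],-16.7)
s=np.array([.526,.228,0])
ims=[]
for n in ('side','top'):
    p,d=optics.capture(n); P=cloud(n,d).reshape(-1,3); h=np.hypot(*(P-s)[:,:2].T)
    for nm,lo,hi in (('face',.081,.092),('collar',.097,.108),('handle',.122,.136)):
        Q=P[(h<.07)&(P[:,2]>lo)&(P[:,2]<hi)]; 
        if len(Q)<4: print(n,nm,len(Q)); continue
        q=Q[:,:2].astype(np.float32); print(n,nm,len(Q),Q.mean(0).round(4),cv2.minEnclosingCircle(q),cv2.minAreaRect(q*1000))
    a,b=proj(n,s+[0,0,.09])[0].astype(int); ims.append(cv2.resize(p[b-40:b+40,a-40:a+40,::-1],(400,400),interpolation=2))
cv2.imwrite('pics/s4.png',np.hstack(ims))
E
```

```text
t 13.85 pos [0.4746 0.0566 0.2207] y dir -16.7 tilt 0.06 w 0.08536864939129875 F [-0.66 -0.18 -0.87] fing 0.0 q [-0.03 -0.07  1.98  0.    1.23  0.26]
turn about tool z -0.002320496077842904
shift after turn [0.1796 0.     0.0209]
shift now [0.1796 0.     0.0209] tool axes [[0.287, 0.958, 0.001], [0.958, -0.287, 0.001], [0.001, 0.001, -1.0]]
side face 493 [0.5218 0.2158 0.085 ] ((0.5246999263763428, 0.22730055451393127), 0.05536431819200516) ((522.8236083984375, 223.97763061523438), (99.28238677978516, 107.28047943115234), 69.23493194580078)
side collar 83 [0.5211 0.2206 0.1004] ((0.525746762752533, 0.22873102128505707), 0.031189093366265297) ((524.3046875, 227.47360229492188), (54.74613571166992, 37.582035064697266), 70.44993591308594)
side handle 31 [0.5255 0.2242 0.1261] ((0.5252897143363953, 0.22570517659187317), 0.012738090939819813) ((525.2860107421875, 225.65481567382812), (24.99268341064453, 13.272315979003906), 73.02357482910156)
top face 903 [0.5229 0.2301 0.0871] ((0.5239865183830261, 0.23028652369976044), 0.05481533333659172) ((523.81494140625, 231.05210876464844), (107.21083068847656, 106.96744537353516), 57.712890625)
top collar 117 [0.523  0.229  0.1026] ((0.5241406559944153, 0.2284170538187027), 0.031657006591558456) ((522.462890625, 227.57923889160156), (59.888877868652344, 37.33253860473633), 72.99795532226562)
top handle 53 [0.5246 0.2296 0.1284] ((0.5246596336364746, 0.22975347936153412), 0.01432348508387804) ((524.6416625976562, 229.35118103027344), (27.648828506469727, 13.472208023071289), 74.02861022949219)
```

View pics/s4.png

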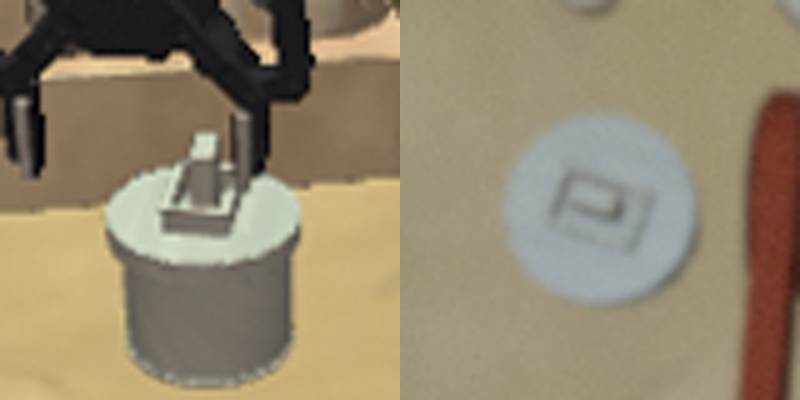

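Lids seated: top face at 87 mm, handle top at 128 mm, as expected; collar is visible at crop (200,205)/(602,205), centre about (0.525, 0.229) in the arm's frame. Go back for the collar.

drive_tool:
  targets:
    - {"offset": [0.02, 0, 0], "angular": [0, 0, 0]}
    - {"offset": [0.035, 0, 0], "angular": [0, 0, 0]}
    - {"offset": [0.035, 0, 0], "angular": [0, 0, 0]}
    - {"offset": [0.035, 0, 0], "angular": [0, 0, 0]}
    - {"offset": [0.035, -0.0006, 0], "angular": [0, 0, 0]}
    - {"offset": [0.0195, -0.0005, 0], "angular": [0, 0, 0]}
    - {"offset": [0, 0, 0.01], "angular": [0, 0, 0]}
    - {"offset": [0, 0, 0.01], "angular": [0, 0, 0]}
    - {"offset": [0, 0, 0.01], "angular": [0, 0, 0]}
    - {"offset": [0, 0, 0.01], "angular": [0, 0, 0]}
    - {"offset": [0, 0, 0.01], "angular": [0, 0, 0]}
    - {"offset": [0, 0, 0], "angular": [0, 0, 0]}
    - {"offset": [0, 0, 0], "angular": [0, 0, 0]}
    - {"offset": [0, 0, 0], "angular": [0, 0, 0]}
    - {"offset": [0, 0, 0], "angular": [0, 0, 0]}
    - {"offset": [0, 0, 0], "angular": [0, 0, 0]}

```text
t: 15.28
tool_pos: [0.5254, 0.2283, 0.1715]
eef_rot: [2.52, 1.875, 0.003]
ft_force: [-0.1, 0.1, 0.5]
width: 0.0851
finger_force: 0.0
```

```bash
python3 -c "
from h import *
go([.525,.2288,.11],-17.2)"
```

```text
t 15.2833 pos [0.5254 0.2283 0.1715] y dir -16.71 tilt 0.1 w 0.0851325210574335 F [-0.13  0.12  0.49] fing 0.0 q [ 0.29  0.19  1.81 -0.    1.14  0.58]
turn about tool z 0.49159761989065487
shift after turn [ 0.0003 -0.0006  0.0615]
shift now [ 0.0003 -0.0006  0.0615] tool axes [[0.287, 0.958, 0.002], [0.958, -0.288, 0.0], [0.001, 0.001, -1.0]]
```

drive_tool:
  targets:
    - {"offset": [0, -0.0005, 0.006], "angular": [0, 0, 0.5]}
    - {"offset": [0, 0, 0.007], "angular": [0, 0, 0]}
    - {"offset": [0, 0, 0.007], "angular": [0, 0, 0]}
    - {"offset": [0, 0, 0.007], "angular": [0, 0, 0]}
    - {"offset": [0, 0, 0.007], "angular": [0, 0, 0]}
    - {"offset": [0, 0, 0.007], "angular": [0, 0, 0]}
    - {"offset": [0, 0, 0.007], "angular": [0, 0, 0]}
    - {"offset": [0, 0, 0.006], "angular": [0, 0, 0]}
    - {"offset": [0, 0, 0.004], "angular": [0, 0, 0]}
    - {"offset": [0, 0, 0.003], "angular": [0, 0, 0]}
    - {"offset": [0, 0, 0], "angular": [0, 0, 0]}
    - {"offset": [0, 0, 0], "angular": [0, 0, 0]}
    - {"offset": [0, 0, 0], "angular": [0, 0, 0]}
    - {"offset": [0, 0, 0], "angular": [0, 0, 0]}

```text
t: 16.45
tool_pos: [0.5247, 0.2287, 0.11]
eef_rot: [2.528, 1.864, 0.002]
ft_force: [0.4, 0.4, 0.3]
width: 0.0852
finger_force: 0.0
```

drive_tool:
  targets:
    - {"offset": [0, 0, 0], "angular": [0, 0, 0]}
    - {"offset": [0, 0, 0], "angular": [0, 0, 0]}
    - {"offset": [0, 0, 0], "angular": [0, 0, 0]}
    - {"offset": [0, 0, 0], "angular": [0, 0, 0]}
    - {"offset": [0, 0, 0], "angular": [0, 0, 0]}
    - {"offset": [0, 0, 0], "angular": [0, 0, 0]}
    - {"offset": [0, 0, 0], "angular": [0, 0, 0]}
    - {"offset": [0, 0, 0], "angular": [0, 0, 0]}
    - {"offset": [0, 0, 0], "angular": [0, 0, 0]}
    - {"offset": [0, 0, 0], "angular": [0, 0, 0]}
  fingers: 1

```text
t: 17.28
tool_pos: [0.5248, 0.2286, 0.11]
eef_rot: [2.528, 1.864, 0.002]
ft_force: [0.4, 0.8, 3.2]
width: 0.0362
finger_force: 61.3
```

```bash
python3 - <<'E'
from h import *
go([.5247,.2287,.11],-17.2)
p,d=optics.capture('side'); a,b=proj('side',[.525,.228,.1])[0].astype(int)
cv2.imwrite('pics/s5.png',cv2.resize(p[b-50:b+50,a-50:a+50,::-1],(600,600),interpolation=2))
E
```

```text
t 17.2833 pos [0.5248 0.2286 0.11  ] y dir -17.18 tilt 0.07 w 0.036244644784053585 F [0.43 0.83 3.25] fing 61.27864122390747 q [ 0.29  0.27  1.84 -0.    1.03  0.59]
turn about tool z 0.016573263350053935
shift after turn [ 0.     -0.0001  0.    ]
shift now [ 0.     -0.0001  0.    ] tool axes [[0.295, 0.955, 0.001], [0.955, -0.295, 0.0], [0.001, 0.001, -1.0]]
```

View pics/s5.png

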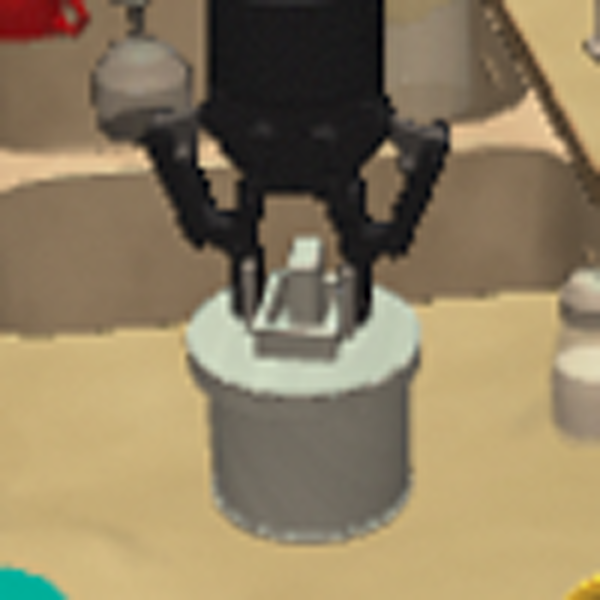

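The jaws hold the collar at crop (250,300) and (355,300), with air round the handle. Lift straight up slowly.

drive_tool:
  targets:
    - {"offset": [0, 0, -0.001], "angular": [0, 0, 0]}
    - {"offset": [0, 0, -0.002], "angular": [0, 0, 0]}
    - {"offset": [0, 0, -0.004], "angular": [0, 0, 0]}
    - {"offset": [0, 0, -0.005], "angular": [0, 0, 0]}
    - {"offset": [0, 0, -0.006], "angular": [0, 0, 0]}
    - {"offset": [0, 0, -0.006], "angular": [0, 0, 0]}
    - {"offset": [0, 0, -0.006], "angular": [0, 0, 0]}
    - {"offset": [0, 0, -0.006], "angular": [0, 0, 0]}
    - {"offset": [0, 0, -0.006], "angular": [0, 0, 0]}
    - {"offset": [0, 0, -0.006], "angular": [0, 0, 0]}
    - {"offset": [0, 0, -0.006], "angular": [0, 0, 0]}
    - {"offset": [0, 0, -0.006], "angular": [0, 0, 0]}
    - {"offset": [0, 0, -0.006], "angular": [0, 0, 0]}
    - {"offset": [0, 0, -0.006], "angular": [0, 0, 0]}
    - {"offset": [0, 0, -0.006], "angular": [0, 0, 0]}
    - {"offset": [0, 0, -0.005], "angular": [0, 0, 0]}
    - {"offset": [0, 0, -0.004], "angular": [0, 0, 0]}
    - {"offset": [0, 0, -0.002], "angular": [0, 0, 0]}
    - {"offset": [0, 0, 0], "angular": [0, 0, 0]}
    - {"offset": [0, 0, 0], "angular": [0, 0, 0]}

```text
t: 19.0
tool_pos: [0.5242, 0.2285, 0.1984]
eef_rot: [-2.528, -1.865, 0.0]
ft_force: [-0.1, 0.6, -0.5]
width: 0.0364
finger_force: 60.8
```

drive_tool:
  targets:
    - {"offset": [0, 0, 0], "angular": [0, 0, 0]}
    - {"offset": [0, 0, 0], "angular": [0, 0, 0]}
    - {"offset": [0, 0, 0], "angular": [0, 0, 0]}
    - {"offset": [0, 0, 0], "angular": [0, 0, 0]}
    - {"offset": [0, 0, 0], "angular": [0, 0, 0]}
    - {"offset": [0, 0, 0], "angular": [0, 0, 0]}
    - {"offset": [0, 0, 0], "angular": [0, 0, 0]}
    - {"offset": [0, 0, 0], "angular": [0, 0, 0]}

```text
t: 19.67
tool_pos: [0.5243, 0.2285, 0.1985]
eef_rot: [-2.528, -1.865, -0.0]
ft_force: [-0.0, 0.1, -2.0]
width: 0.0366
finger_force: 60.8
```

```bash
python3 - <<'E'
from h import *
go([.5247,.2287,.2],-17.2)
p,d=optics.capture('side'); a,b=proj('side',[.525,.228,.12])[0].astype(int)
cv2.imwrite('pics/s6.png',cv2.resize(p[b-60:b+60,a-60:a+60,::-1],(600,600),interpolation=2))
E
```

```text
t 19.6667 pos [0.5243 0.2285 0.1985] y dir -17.19 tilt 0.0 w 0.036556187962557045 F [-0.    0.09 -1.99] fing 60.76802372932434 q [0.29 0.16 1.79 0.   1.19 0.59]
turn about tool z 0.01276144977842364
shift after turn [ 0.0003  0.0003 -0.0015]
shift now [ 0.0003  0.0003 -0.0015] tool axes [[0.295, 0.955, 0.0], [0.955, -0.295, 0.0], [0.0, 0.0, -1.0]]
```

View pics/s6.png

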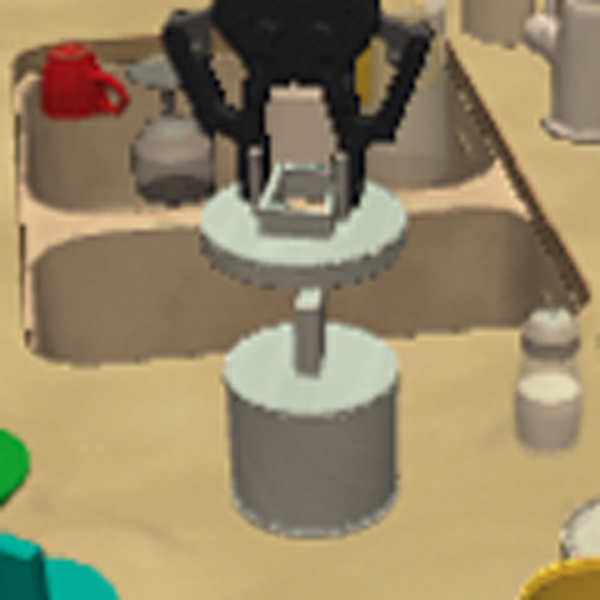

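The outer lid is held level at crop (305,230), rim at about 0.16 m. The inner lid sits home on the canister with its handle clear below (310,300).

```bash
python3 -c "
from rig import r
print(r.close_job())"
```

```text
the job is handed in; nothing more can be done
None
```

The job is handed in, with no verdict returned: the last picture shows the inner lid home on the canister and the outer lid held level and still by its collar, its rim at about 0.16 m, above the handle.

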